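# Wedge a rocking magnetic stirrer steady

## Task

The magnetic stirrer rocks because its front right foot is too short: press down on the round cap at that corner once so that the corner dips onto the table, and let it up again. Then push the wooden wedge, thin end first, along the table under the short foot until the stirrer no longer rocks but still stands level, without lifting or gripping anything, shoving the stirrer out of its place or disturbing the other things. Press firmly on the same cap again to prove it, and finish while holding that press, with the corner staying up on the wedge.

Things in the scene. Friction and masses are not known exactly. Their poses are not given: they have to be found in the camera images.
- stirrer: white magnetic stirrer, loose, about 2 kg: housing 160 (its x) by 150 (its y) by 46 mm, underside 20, top face 66 mm above the table, round steel plate (100 mm across) to 72 mm; grey panel with a black knob on its front. Origin on the table plane below its middle; x from the front panel to the back, y to the left, z up. Feet at x = +-62, y = +-58 mm. Slides if pushed sideways with about 8 N or more
- short_foot: black rubber foot, 18 mm across with a round (9 mm radius) underside, on a steel screw at the stirrer's front right corner (stirrer x = -62, y = -58 mm). Origin at its lowest point. The other three feet reach the table; this one hangs 5 to 9 mm above it (differs from run to run; does not give)
- press_cap: grey round cap on the stirrer's top straight above the short foot, 20 mm across, standing 4 mm proud. Origin in the middle of its top, 70 mm above the table. Other corners have such caps too. The weight lies a little towards the back left foot, so the stirrer stands level on three feet; about 1 to 2 N on this cap tips it until the short foot meets the table
- wedge: wooden wedge, loose, 0.06 kg, 90 mm long (its x), 50 wide (its y); height falls evenly from 16 mm at the thick end (x = -45) to 2 mm at the thin end (x = +45). Origin in the middle of its underside. Lies on the table right of the short foot, thin end roughly towards it, thin edge 20 to 55 mm away. Friction on table and foot about 0.6: it does not slip back when pressed
- wedge_tip (a point): middle of the wedge's thin edge, on the table
- wedge_back (a point): middle of the wedge's thick end face (16 mm high, 50 mm wide, upright), 8 mm above the table: the face to push on
- dropper_bottle: bystander: amber dropper bottle, 33 mm across, 107 mm high, standing; origin under its middle
- eraser: bystander: eraser in a card sleeve, 21 x 44 x 13 mm; origin under its middle
- tape_roll: bystander: roll of tape lying flat, 78 mm across, 19 mm high; origin under its middle
- sticky_notes: bystander: pad of notes, 60 x 74 x 9 mm; origin under its middle
There are look-alikes about, which are no part of the job. Several things have the shape of the wedge; the one meant has the colours described above.

How it is judged:
On the way, in this order (a step that is already met when the one before it is completed fails the run):
1. the cap is pressed and the corner dips: the stirrer rocks (contact force between the fingers and press_cap above 1 N and angle between stirrer's own z axis and vertical above 0.04 rad), for 0.1 s.
2. the fingers are off the cap, the stirrer is back level, and the wedge's thin edge has passed the middle of the short foot (contact force between the fingers and press_cap below 0.2 N and angle between stirrer's own z axis and vertical below 0.022 rad and y of wedge_tip in the frame of stirrer above -0.053 m and x of wedge_tip in the frame of stirrer below -0.03 m), for 0.1 s.
At the end, for the whole second after the job is handed in: the fingers hold the cap over the short foot down with 3 to 30 N, the short foot bears on the wedge with at least 0.5 N, the stirrer is level within 0.022 rad (the corner neither dips nor is jacked up by more than about 2 mm) and the wedge lies flat on the table (contact force between the fingers and press_cap between 3 and 30 N and contact force between wedge and short_foot above 0.5 N and angle between stirrer's own z axis and vertical below 0.022 rad and angle between wedge's own z axis and vertical below 0.08 rad); the arm keeps its last pose, push and grip.
It fails at once if the stirrer is shoved more than 30 mm from its place (distance of stirrer from where it was at the start of the episode above 0.03 m).
It fails at once if the stirrer is lifted (height (world z) of stirrer above 0.015 m).
It fails at once if the wedge is lifted or tipped (height (world z) of wedge above 0.012 m or angle between wedge's own z axis and vertical above 0.4 rad).
It fails at once if a bystander is moved more than 30 mm (distance of any of dropper_bottle, eraser, tape_roll, sticky_notes from where it was at the start of the episode above 0.03 m).
It also fails if it takes over 51 s, if anything falls off the work surface, if the arm or the gripper's body presses on something with over 40 N, if the wrist force passes 120 N, or if a joint passes its speed limit or range.

## Robot

A 6-joint arm with a two-finger parallel gripper is mounted at the origin on a cart in front of the work surface, level with it; the furniture and walls round the work are solid. World frame = base frame: x ahead of the robot, y to its left, z up, the work surface at z = 0. Lengths are in m, angles in rad, forces in N, time in s.
With the tool pointing down it reaches from about 0.375 to 0.925 m from the base axis. Payload 5.7 kg.
Tool frame: the origin (TCP) lies on the mounting face of the last link; the fingertips stand 182 mm ahead of it and the grasp point (between the pads) lies 163 mm ahead of it (arm.tip_extent is the distance from the TCP to the fingertips, in m); z points along the fingers, y is the line along which they close (so a half turn about z gives the same grasp; the last joint's range is limited). The gripper opens to 88 mm and grips with 3 to 60 N. Pads are 20 mm wide; open, the fingers measure 115 mm over their backs; the gripper's body (75 mm by 178 mm) begins 61 mm behind the grasp point.
Start: joints at [1.108, 0.359, 1.51, -0, 1.272, -0.115], TCP at [0.204, 0.564, 0.405] pointing down, gripper open.
Joint ranges: [-2.97, 2.97], [-1.01, 2.36], [0.21, 2.38], [-0.96, 4.11], [0.2, 2.71], [-2.98, 2.98]. Speed limits (rad/s): [2.39, 2.39, 3.14, 3.14, 3.14, 3.14].

## Interface

Orientations are given as [roll, pitch, yaw] about the fixed x, y, z axes, in that order (R = Rz(yaw) Ry(pitch) Rx(roll)).
In Python, from rig import arm gives the robot as it stands. Calls block until the motion is done:
- arm.reach(position, orientation): joint-space move of the TCP to a pose.
- arm.line_to(position, attitude=None, max_speed=0.15, contact_N=None): straight line of the TCP; attitude=None keeps the orientation; max_speed is the mean speed in m/s. With contact_N (N) it stops when the force on the tool has changed by that much, and returns True; else False.
- arm.movej(angles): joint-space move.
- arm.move_gripper(opening, grip_force=None): opening from 0.0 (shut) to 1.0 (fully open); grip_force is the grip in N (None keeps the last); returns when the fingers have stopped.
- arm.sleep(seconds).
- arm.solve_ik(position, orientation): joint angles nearest the present ones, or None.
- arm.get_state(): the state.
- arm.capture(name): name is "side" or "top" or "wrist"; returns the picture (384x512x3 uint8, red, green, blue); there is no depth.
- arm.camera_model(name): a dict with "vfov" (degrees; the focal length in pixels is half the picture's height over the tangent of half this angle, whatever the lens; pixels are square), "cx", "cy" (the principal point, pixels), "world_from_camera" (4x4, takes a point from camera to world coordinates). Camera axes: x right, y up, looking along -z (the intrinsics and any distortion apply to the point x, -y, -z); pixel columns grow to the right and rows downward; lengths in m; the calibration is good to about 2 mm. The wrist camera is an equidistant fisheye: a pixel r from the principal point sees the ray r / f radians off the axis. A picture is of the moment at which its call begins: read the wrist's pose just before it. camera_model takes no time and is no camera call; for the wrist camera it gives the pose at the moment of the call.
A pose or a line that the arm cannot do raises arm.Unreachable and nothing moves.
- arm.job_done(): hands the job in; it is judged then, once.
The state is a dict: "clock": time; "joint_positions": joint angles; "qvel": joint speeds; "joint_torque": joint torques, N m; "tcp_pos": TCP position; "tcp_rot": TCP orientation; "force": force on the tool from outside, world axes, zero at the start; "moment": the same for the moment, N m; "width": opening from 0.0 (shut) to 1.0 (fully open); "gripper_force": force on a finger pad.
Only numpy, scipy, OpenCV 4.12 (cv2) and the standard library are available. Lean on these libraries where they do the work, as an engineer would, in place of code of your own. Each camera call takes 0.05 s, during which the arm holds its last target. There are 200 camera calls.

## Working session

There is one attempt and no reset: what is moved stays moved. The work goes in short steps, each a Python script; the robot and the scene stay as the last script left them, time stands still between calls to the robot, and variables do not carry over. Pictures are saved under pics/ and viewed, at most 10 in all, crops included, and the job is handed in when it is done.

```bash
mkdir -p pics; python3 - <<'E'
from rig import arm
import cv2
for n in ("top","side"):
    im=arm.capture(n); cv2.imwrite(f"pics/{n}0.png",im[:,:,::-1])
    m=arm.camera_model(n); print(n,m)
s=arm.get_state(); print(s['clock'],s['tcp_pos'],s['tcp_rot'],s['force'],arm.tip_extent)
E
```

```text
top {'vfov': 50.61037683310415, 'cx': 263.0724781622699, 'cy': 193.17964309144864, 'world_from_camera': array([[-0.01946991,  0.98219944, -0.1868293 ,  0.34349855],
       [-0.99966757, -0.02228318, -0.01296955, -0.02875672],
       [-0.01690184,  0.18651467,  0.98230678,  1.00634686],
       [ 0.        ,  0.        ,  0.        ,  1.        ]])}
side {'vfov': 49.74958883856066, 'cx': 258.41674069227514, 'cy': 192.2453486648544, 'world_from_camera': array([[-0.99712726, -0.06218009,  0.04325341,  0.57126203],
       [ 0.07411718, -0.68324393,  0.72641887,  0.69153504],
       [-0.01561616,  0.72753788,  0.68588977,  0.72048882],
       [ 0.        ,  0.        ,  0.        ,  1.        ]])}
0.1 [0.20436427 0.56378508 0.40391083] [-3.13999865e+00 -1.72317925e-04  2.79376403e+00] [-0.15666933  0.14106201 -0.1252471 ] 0.182
```

View pics/top0.png

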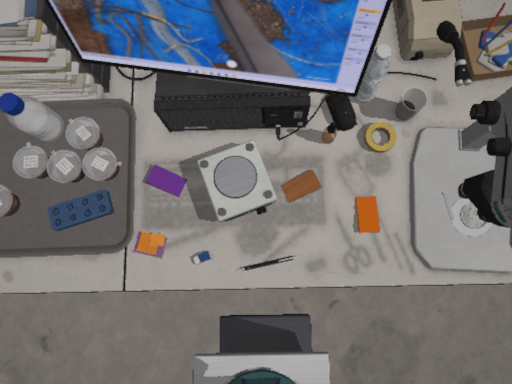

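View pics/side0.png

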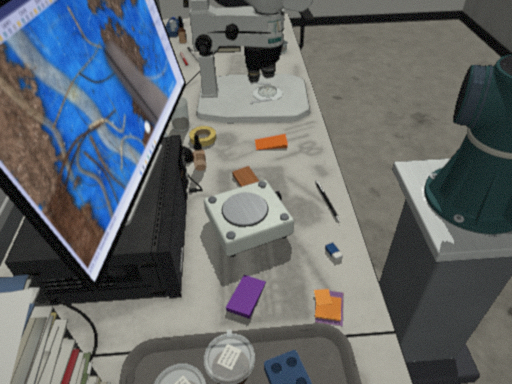

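The top view shows the stirrer near pixel (237,181), its knob at (262,210), and the brown wedge at (301,186) to its right. The orange and purple ones are look-alikes. I'll enlarge the crop.

```bash
python3 - <<'E'
import cv2
im=cv2.imread("pics/top0.png")[130:230,190:330]
cv2.imwrite("pics/c1.png",cv2.resize(im,None,fx=5.7,fy=5.7,interpolation=cv2.INTER_CUBIC)[:600,:800])
im=cv2.imread("pics/side0.png")[160:260,190:300]
cv2.imwrite("pics/c2.png",cv2.resize(im,None,fx=6,fy=6,interpolation=cv2.INTER_CUBIC))
E
```

```text
(no output)
```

View pics/c1.png

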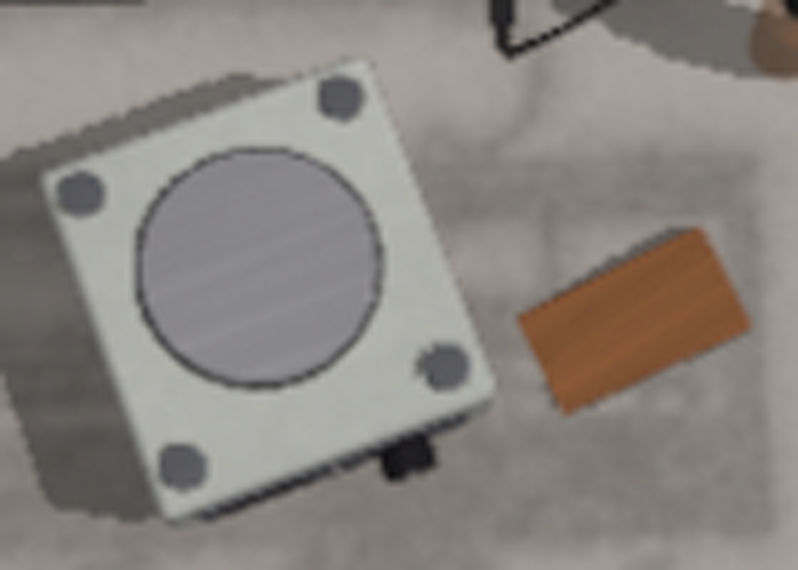

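View pics/c2.png

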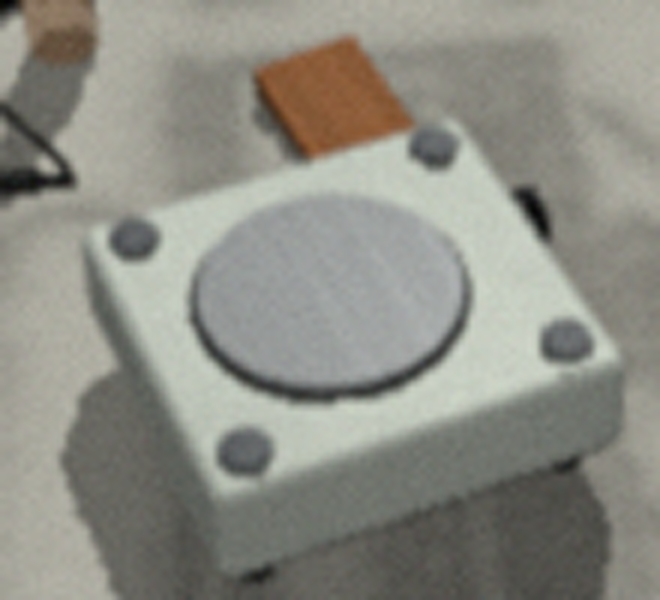

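The caps in the crop are at FL(183,466), FR(443,367), BL(81,194) and BR(341,98). The wedge's thin corners are at (518,318) and (567,413), and its thick top corners at (699,228) and (749,326). In the side crop the caps are FR(433,147), BR(134,239), FL(567,341) and BL(245,451).

```bash
cat > h.py <<'E'
import numpy as np
from rig import arm
def ray(n,u,v,z):
    m=arm.camera_model(n); f=192/np.tan(np.radians(m['vfov']/2)); T=m['world_from_camera']
    d=T[:3,:3]@np.array([(u-m['cx'])/f,-(v-m['cy'])/f,-1]); o=T[:3,3]
    return (o+d*(z-o[2])/d[2])[:2]
E
python3 - <<'E'
from h import *
np.set_printoptions(precision=4,suppress=True)
t=lambda u,v,z:ray('top',190+(u+.5)/5.7-.5,130+(v+.5)/5.7-.5,z)
s=lambda u,v,z:ray('side',190+(u+.5)/6-.5,160+(v+.5)/6-.5,z)
C=dict(FL=(183,466),FR=(443,367),BL=(81,194),BR=(341,98)); S=dict(FR=(433,147),BR=(134,239),FL=(567,341),BL=(245,451))
for F,D in((t,C),(s,S)):
    P={k:F(*p,.07) for k,p in D.items()}; c=sum(P.values())/4
    x=P['BL']+P['BR']-P['FL']-P['FR'];y=P['FL']+P['BL']-P['FR']-P['BR']
    print(P,'c',c,'yaw',np.arctan2(x[1],x[0]),np.arctan2(-y[0],y[1]),np.linalg.norm(x)/2,np.linalg.norm(y)/2)
w=[t(518,318,.002),t(567,413,.002),t(699,228,.016),t(749,326,.016)]
print('wedge',w); a=(w[0]+w[1])/2;b=(w[2]+w[3])/2
print('tip',a,'back',b,'len',np.linalg.norm(a-b),np.linalg.norm(w[0]-w[1]),np.linalg.norm(w[2]-w[3]),'dir',np.arctan2(*(a-b)[::-1]))
print('side thick',s(256,74,.016),s(355,40,.016),'thin far R',s(412,127,.002))
E
```

```text
{'FL': array([0.4807, 0.0809]), 'FR': array([ 0.5195, -0.0263]), 'BL': array([0.5966, 0.1236]), 'BR': array([0.6357, 0.0142])} c [0.5581 0.0481] yaw 0.34417764321448185 0.3451939210621955 0.12329210876090184 0.11511833376769395
{'FR': array([ 0.5204, -0.0244]), 'BR': array([0.6364, 0.0166]), 'FL': array([0.4808, 0.0833]), 'BL': array([0.5974, 0.1252])} c [0.5588 0.0502] yaw 0.34231175570757305 0.34859820381227297 0.12348231632979247 0.11506466982943073
wedge [array([ 0.5536, -0.0598]), array([ 0.5104, -0.0801]), array([ 0.5892, -0.14  ]), array([ 0.5448, -0.1599])]
tip [ 0.532 -0.07 ] back [ 0.567  -0.1499] len 0.08725165450048944 0.04768199831364756 0.04868987622664888 dir 1.9832787762297917
side thick [ 0.5894 -0.1382] [ 0.545  -0.1574] thin far R [ 0.5231 -0.113 ]
```

```bash
python3 - <<'E'
import cv2
for n,a,b,c,d in (("top",100,170,290,410),("side",110,200,160,260)):
    im=cv2.imread(f"pics/{n}0.png")[a:b,c:d]
    cv2.imwrite(f"pics/d_{n}.png",cv2.resize(im,None,fx=6,fy=6,interpolation=cv2.INTER_CUBIC))
E
```

```text
(no output)
```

View pics/d_top.png

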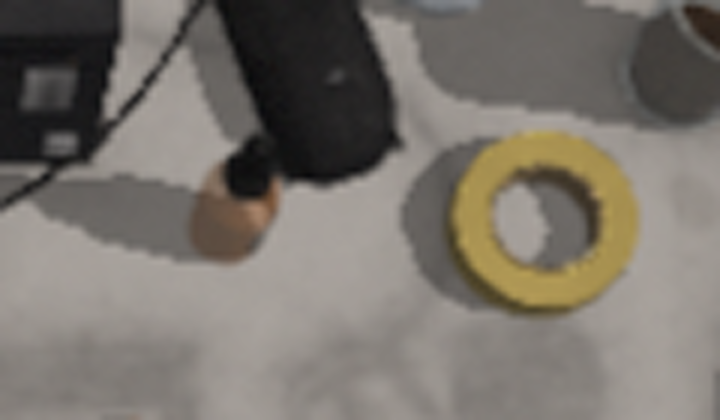

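View pics/d_side.png

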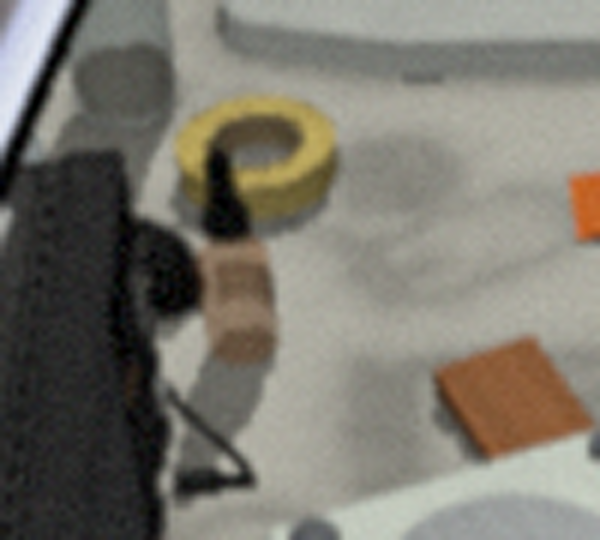

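The bottle base is at about full-frame pixel (329,137), roughly (0.665, -0.18). The long gripper body would hit it if it lay across the push direction, so I'll turn its long side along the push.

```bash
cat >> h.py <<'E'
foot=np.array([.5199,-.0257]); tip=np.array([.532,-.069]); back=np.array([.567,-.1487])
d=(tip-back)/np.linalg.norm(tip-back); n=np.array([d[1],-d[0]])
yaw=np.arctan2(d[1],d[0])+np.pi/2-2*np.pi
rpy=[np.pi,0,yaw]; L=.182
def P(xy,z): return [xy[0],xy[1],z+L]
def st(msg):
    s=arm.get_state(); print(msg,round(s['clock'],2),np.round(s['tcp_pos']-[0,0,L],4),'F',np.round(s['force'],2),'w',round(s['width'],3),flush=True)
E
python3 - <<'E'
from h import *
print(ray('top',329,137,0.0),d,yaw)
q0=arm.solve_ik(P(foot,.15),rpy); print(q0)
print(arm.solve_ik(P(back-d*.04,.005),rpy))
arm.move_gripper(0.0); st('shut')
arm.reach(P(foot,.15),rpy); st('above')
arm.line_to(P(foot,.085)); st('near')
print(arm.line_to(P(foot,.05),max_speed=.03,contact_N=5)); st('press')
arm.sleep(.3); st('held')
E
```

```text
[ 0.67873926 -0.18864877] [-0.40208403  0.91560277] -2.7278008156865123
[-0.18214583  0.32721543  1.7667527   0.          1.04762453 -2.16673399]
[-0.4205906   0.63134869  1.67224205  0.          0.83800191 -2.40517877]
shut 1.44 [0.2045 0.5641 0.2226] F [-0.34  0.13  0.6 ] w 0.006
above 3.83 [ 0.52   -0.0252  0.1501] F [-0.65 -0.17  0.46] w 0.001
near 4.42 [ 0.5201 -0.0255  0.0852] F [-0.18 -0.73  0.89] w 0.006
True
press 5.2 [ 0.5199 -0.026   0.0618] F [-1.44 -0.31  9.24] w 0.004
held 5.5 [ 0.5199 -0.026   0.0619] F [-1.08 -0.42  6.81] w 0.008
```

The press worked: the corner dipped about 8 mm. Next I'll release and move behind the wedge.

```bash
python3 - <<'E'
from h import *
import cv2
arm.line_to(P(foot,.12)); st('up')
b=back+n*.003
arm.line_to(P(b-d*.036,.12),max_speed=.2)
arm.line_to(P(b-d*.036,.006),max_speed=.12); st('down')
cv2.imwrite('pics/e_top.png',cv2.resize(arm.capture('top')[110:230,190:350,::-1],None,fx=5,fy=5,interpolation=cv2.INTER_CUBIC))
E
```

```text
up 6.04 [ 0.5197 -0.0256  0.1195] F [-0.28  0.29 -0.38] w 0.004
down 8.13 [ 0.5846 -0.1805  0.0067] F [ 0.25 -0.12  0.23] w 0.004
```

View pics/e_top.png

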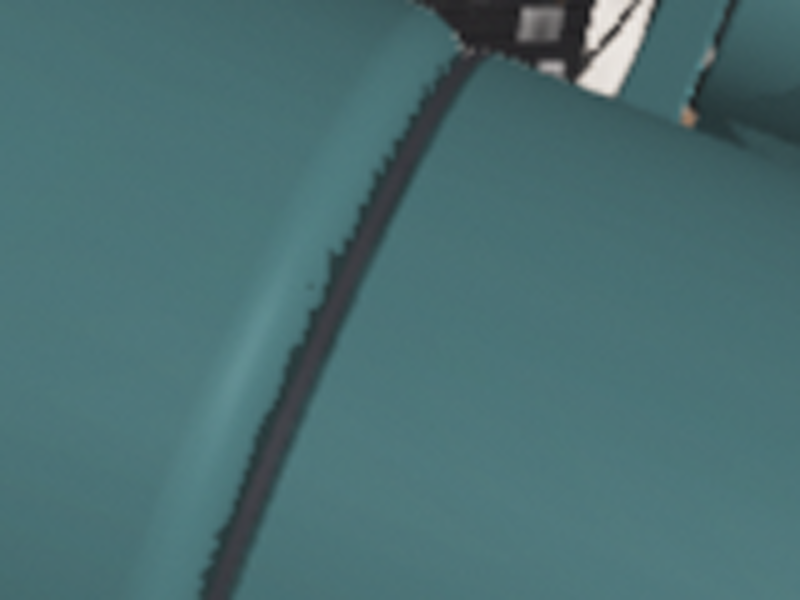

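The arm hides the work in this picture, so I'll push by force instead.

```bash
python3 - <<'E'
from h import *
b=back+n*.003-d*.036
print(arm.line_to(P(b+d*.075,.006),max_speed=.05,contact_N=4)); st('mid')
print(arm.line_to(P(b+d*.122,.006),max_speed=.015,contact_N=2.5)); st('contact')
s=arm.get_state(); p=s['tcp_pos'][:2]; print('travel',(p-b)@d,'F along',s['force'][:2]@d)
import cv2
cv2.imwrite('pics/f_side.png',cv2.resize(arm.capture('side')[120:270,150:350,::-1],None,fx=4,fy=4,interpolation=cv2.INTER_CUBIC))
E
```

```text
False
mid 9.83 [ 0.5542 -0.112   0.006 ] F [ 0.04  0.07 -0.42] w 0.004
True
contact 11.81 [ 0.5412 -0.0824  0.0058] F [ 0.38 -0.86  0.44] w 0.005
travel 0.10712803664427978 F along -0.9379866745889923
```

View pics/f_side.png

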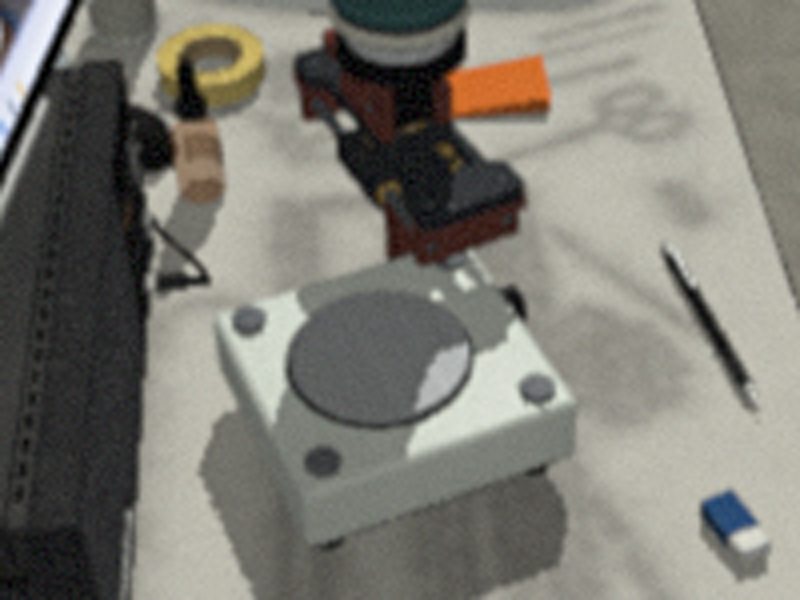

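The wedge met the foot at 107 mm of travel, which matches the 8 mm gap. The side view shows the stirrer unmoved and level: its BL cap is at crop pixel (322,461), the same as before. I'll back off and press again.

```bash
python3 - <<'E'
from h import *
import cv2
p=arm.get_state()['tcp_pos'][:2]-d*.03
arm.line_to(P(p,.006),max_speed=.06)
arm.line_to(P(p,.12),max_speed=.15); 
for k in ('top','side'): 
    cv2.imwrite(f'pics/g_{k}.png',arm.capture(k)[:,:,::-1])
arm.line_to(P(foot,.12),max_speed=.15)
arm.line_to(P(foot,.08),max_speed=.1); st('near')
print(arm.line_to(P(foot,.05),max_speed=.02,contact_N=9)); st('press')
arm.sleep(.5); st('held'); arm.sleep(.5); st('held')
g=arm.capture('side')[120:270,150:350,::-1]
cv2.imwrite('pics/g2.png',cv2.resize(g,None,fx=4,fy=4,interpolation=cv2.INTER_CUBIC))
E
```

```text
near 14.82 [ 0.5201 -0.0261  0.0799] F [-0.08  0.83  0.47] w 0.005
True
press 15.55 [ 0.52   -0.0258  0.0696] F [-1.68  0.52  8.18] w 0.008
held 16.05 [ 0.52   -0.0257  0.0697] F [-1.63  0.59  7.56] w 0.004
held 16.55 [ 0.5199 -0.0258  0.0697] F [-0.71  1.04  7.84] w 0.005
```

View pics/g2.png

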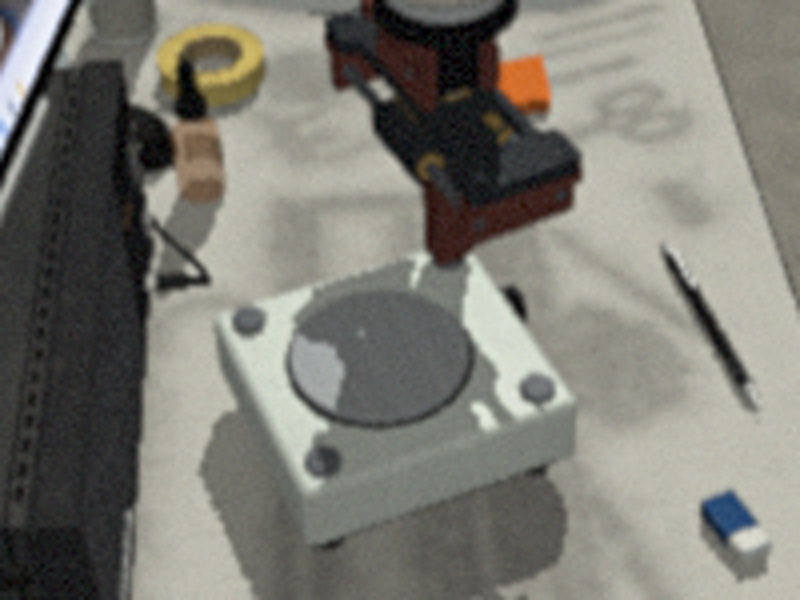

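The cap stays at 69.6 mm under about 8 N, compared with 62 mm on the first press, and nothing else has moved. I'll hand it in while holding the press.

```bash
python3 -c "
from rig import arm
print(arm.job_done())"
```

```text
the job is handed in; nothing more can be done
None
```

I pressed the cap once (the corner dipped about 8 mm), pushed the wedge under the short foot until it made contact, and handed in at about 17 s while holding about 8 N on the cap, with the corner staying up on the wedge; no verdict was returned.

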